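# Dip the humidity probe through the desiccator's neck

## Robot

A 7-joint arm with a two-finger parallel gripper is mounted at the origin on the work surface. World frame = base frame: x ahead of the robot, y to its left, z up, the work surface at z = 0. Lengths are in m, angles in rad, forces in N, time in s.
With the tool pointing down it reaches from about 0.425 to 1.025 m from the base axis. Payload 9.4 kg.
Tool frame: the origin (TCP) lies at the very end of the fingers, on their centre line; the grasp point (between the pads) lies 19 mm behind it; z points along the fingers, y is the line along which they close (so a half turn about z gives the same grasp; the last joint's range is limited). The gripper opens to 85 mm and grips with 20 to 120 N. Pads are 22 mm wide; open, the fingers measure 114 mm over their backs; the gripper's body (76 mm by 85 mm) begins 54 mm behind the grasp point. The pads swing forward as they close: fully open they stand 13 mm farther back than shut.
Start: joints at [-1.386, 0.599, -0.003, 1.599, 0.002, 0.943, -0.08], TCP at [0.188, 0.7, 0.231] pointing down, gripper open.
Joint ranges: [-2.57, 2.57], [-0.35, 1.97], [-1.29, 1.29], [0.11, 2.56], [-1.05, 4.19], [0.11, 1.86], [-2.63, 2.63]. Speed limits (rad/s): [2.22, 2.22, 3.01, 3.01, 3.14, 3.14, 3.14].

## Interface

Orientations are given as a rotation vector (axis times angle).
In Python, from station import arm, imaging, close_job gives the robot as it stands. The module is installed in compiled form; this text tells all that it offers.
- The arm moves only by the tool arm_command, never from a script. Its argument "deltas" is a list of rows, each a list of 7 numbers: the turn, a rotation vector about the tool's x, y, z in units of 6 degrees (1.0 is 6 degrees), then the shift along the tool's x, y, z in units of 40 mm (1.0 is 40 mm), then the opening, from 0 (shut) to 1 (fully open). In form: [[rx, ry, rz, x, y, z, fingers], ...]. A call has 1 to 5 rows; each row shifts and turns the commanded pose from where the row before left it, along the tool's axes as they then stand; what a row does not reach is not made up. A row lasts 1/12 s, in which the tool goes at most 41.7 mm and 7.16 degrees, less where a joint would pass 70% of its speed; a pose out of reach is approached as far as the arm can. A call is refused whole if a number of a shift passes 1 or a number of a turn 1, either way. A call with a gripper value outside its range is refused whole. The fingers move at their own pace and stop on an object; "newtons" is the grip in N (left out, the last holds). Time passes only in rows, so rows that do not move let the fingers close. It gives the time, the measured TCP pose, the force, the opening and the grip force at its end, in the units of the state.
- arm.get_obs(): the state, without advancing time (a new reading comes with each control period).
- imaging.read_camera(name): name is "side" or "top"; returns a dict with "img" (384x512x3 uint8, red, green, blue), "fov_y" (degrees; the focal length in pixels is half the picture's height over the tangent of half this angle, whatever the lens; pixels are square), "cx", "cy" (the principal point, pixels), "world_from_camera" (4x4, takes a point from camera to world coordinates). Camera axes: x right, y down, z forward; pixel columns grow to the right and rows downward; lengths in m; the calibration is good to about 2 mm. A picture is of the moment at which its call begins. There is no depth.
- close_job(): hands the job in; it is judged then, once.
The state is a dict: "time_s": time; "q": joint angles; "joint_velocities": joint speeds; "effort": joint torques, N m; "eef_pos": TCP position; "tcp_rot": TCP orientation; "ft_force": force on the tool from outside, world axes, zero at the start; "moment": the same for the moment, N m; "width": finger opening in m; "gripper_force": force on a finger pad.
Only numpy, scipy, OpenCV 4.12 (cv2) and the standard library are available. Lean on these libraries where they do the work, as an engineer would, in place of code of your own. Each camera call takes 0.05 s, during which the arm holds its last target. There are 200 camera calls.

## Task

Check the dryness in the desiccator: lift the loose blue cap, which has a black knob, off its neck and set it down gently, knob up, on the steel tray. Then take the humidity probe out of its storage tube and lower it upright through the open neck, without the probe ever touching the desiccator (the neck is greased), until the red ring on the rod is level with the neck's mouth. Finish while holding it there, centred in the neck, upright and still, and leave everything else on the bench as it stands.

Things in the scene. Friction and masses are not known exactly. Their poses are not given: they have to be found in the camera images.
- desiccator: small desiccator, fixed: black bowl, clear dome (152 mm across at 76 to 90 mm up), on the dome a white upright neck, a tube of 36 mm outer and 24 mm inner diameter from 138 to 165 mm above the bench, covered by the cap. Its bore is straight for 27 mm, then opens into the hollow dome; the white plate inside is 57 mm above the bench. Origin: centre of its underside, on the neck's axis; z up
- neck_mouth (a point): centre of the neck's open top end (its mouth), 165 mm above the bench; z up along the bore
- cap: loose blue cap on the neck: disc 48 mm across with a skirt that hangs 8 mm down around the neck's outside (41 mm inside; nothing enters the bore) and an upright black knob on top. The disc runs from 8 to 12 mm above the origin. Origin: centre of the skirt's lower edge (8 mm below the mouth when on the neck), z up through the knob. About 60 g
- cap_knob (a point): middle of the cap's knob, a plain upright cylinder of 20 mm diameter that runs from 12 to 40 mm above the cap's origin; this point is 26 mm above it
- tray: shallow steel tray fixed to the bench, 150 mm (its x) by 120 mm (its y), rim 14 mm high, 3 mm walls and floor. Origin: centre of its underside; inner floor 3 mm above it
- probe_stand: storage tube on a round dark foot (84 mm across, 12 mm high), fixed to the bench: an upright grey tube of 32 mm outer and 18 mm inner diameter, its open top 125 mm above the bench. Origin: centre of its underside
- stand_mouth (a point): centre of the storage tube's open top, 125 mm above the bench
- probe: wireless humidity probe, upright in its storage tube: steel rod, 12 mm diameter, 110 mm long, brass filter at the tip; above it a black round handle, 26 mm diameter, 110 to 182 mm above the tip, yellow band near its top. The handle's foot rests on the tube's top, the tip hangs 15 mm above the bench. Origin: the rod's tip, z up through the handle. About 130 g
- probe_mark (a point): centre of the red ring (4 mm wide) round the probe's rod, 70 mm above the tip and 40 mm below the handle; z along the probe
- probe_grip (a point): point on the probe's axis in its handle, 138 mm above the tip, 28 mm above the handle's lower end
- weighing_jar: bystander: small glass jar with white cap, 48 mm across, 55 mm high; origin under its centre
- spatula: bystander: steel lab spatula with an orange grip, 132 mm long, lying on the bench; origin under its middle
- beaker: bystander: glass beaker, 68 mm across, 85 mm high; origin under its centre
- red_bottle: bystander: glass bottle with red cap, 60 mm across, 110 mm high; origin under its centre
- blue_bottle: bystander: glass bottle with blue cap, 80 mm across, 170 mm high; origin under its centre
- cuvette_rack: bystander: blue rack with eight square holes, 70 x 130 x 35 mm; origin under its centre
- crucible: bystander: white porcelain crucible, 48 mm across, 36 mm high; origin under its centre

How it is judged:
By the outcome, as a careful person would: the job done as asked, in the order asked, and still so for the second after the job is handed in, while the arm keeps its last pose, push and grip.
It also fails if it takes over 61 s, if anything falls off the work surface, if the arm or the gripper's body presses on something with over 40 N, if the wrist force passes 120 N, or if a joint passes its speed limit or range.

## Working session

There is one attempt and no reset: what is moved stays moved. The work goes in short steps, Python scripts to look and compute and a tool call to move; the robot and the scene stay as the last step left them, time stands still between calls to the robot, and variables do not carry over. Pictures are saved under pics/ and viewed, at most 10 in all, crops included, and the job is handed in when it is done.

Besides the shell and the picture viewer there is one more tool, called after "Emit:" by a JSON object that holds its "api" and its "payload", one argument or row to a line. arm_command: Moves the arm, as the interface text tells. Its arguments: {"type":"object","properties":{"deltas":{"type":"array"},"newtons":{"type":"number"}},"required":["deltas"]}

```bash
mkdir -p pics; python3 - <<'E'
from station import arm, imaging
import cv2,pickle,numpy as np
o=arm.get_obs();print({k:np.round(v,3) for k,v in o.items()})
for n in("side","top"):
    c=imaging.read_camera(n);pickle.dump(c,open(n+".pkl","wb"))
    cv2.imwrite(f"pics/{n}0.png",c["img"][:,:,::-1]);print(n,c["fov_y"],c["cx"],c["cy"],np.round(c["world_from_camera"],4).tolist(),c.keys())
E
```

```text
{'time_s': np.float64(0.0), 'q': array([-1.386,  0.6  , -0.003,  1.6  ,  0.002,  0.943, -0.08 ]), 'joint_velocities': array([-0.   ,  0.   , -0.001,  0.001, -0.001, -0.001, -0.001]), 'effort': array([ 0.0000e+00, -7.7643e+01,  1.5650e+00, -2.5801e+01,  1.2000e-02,
        9.0000e-03, -0.0000e+00]), 'eef_pos': array([0.188, 0.7  , 0.23 ]), 'tcp_rot': array([-4.100e-01, -3.115e+00,  3.000e-03]), 'ft_force': array([-0.454,  0.646,  0.751]), 'moment': array([-0.016, -0.064, -0.041]), 'gripper_force': np.float64(0.0), 'width': np.float64(0.085)}
side 51.12503499610045 246.8217318808868 190.85995570118516 [[0.7801, -0.4446, 0.4401, -0.0566], [-0.6255, -0.5665, 0.5365, -0.7366], [0.0108, -0.6939, -0.72, 1.1423], [0.0, 0.0, 0.0, 1.0]] dict_keys(['img', 'fov_y', 'cx', 'cy', 'world_from_camera'])
top 54.355067654203275 251.55465219343617 197.75948060365684 [[0.01, -0.9942, 0.1066, 0.4656], [-0.9999, -0.0092, 0.0078, -0.0128], [-0.0068, -0.1067, -0.9943, 1.1679], [0.0, 0.0, 0.0, 1.0]] dict_keys(['img', 'fov_y', 'cx', 'cy', 'world_from_camera'])
```

View pics/side0.png

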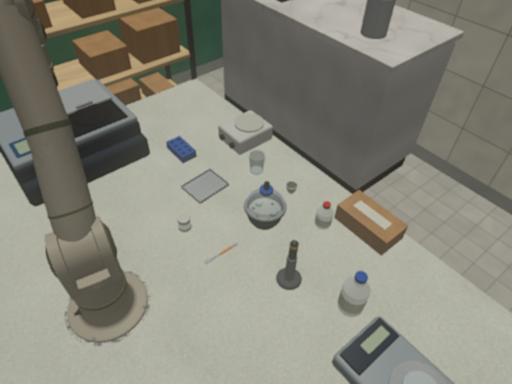

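View pics/top0.png

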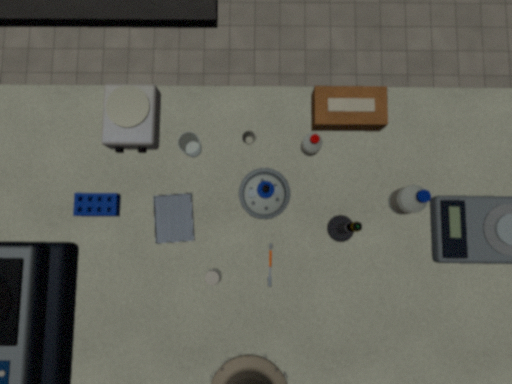

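The top view shows the desiccator with its blue cap at (266,189), the tray at (174,218), the probe stand with its foot at (341,228) and handle end at (357,227). In the side view the cap is at (266,188), the probe handle at (294,250), its foot at (289,278) and the tray at (205,185).

```bash
python3 - <<'E'
import pickle,cv2,numpy as np
def crop(n,u,v,w=32,h=36,s=8):
    i=pickle.load(open(n+".pkl","rb"))["img"][v-h:v+h,u-w:u+w,::-1]
    return cv2.resize(cv2.convertScaleAbs(i,alpha=1.4),None,fx=s,fy=s,interpolation=cv2.INTER_NEAREST)[:,:]
a=np.hstack([crop("top",266,192,24,18),crop("top",350,228,24,18)])
b=np.hstack([crop("side",266,200,24,24),crop("side",292,264,24,24)])
cv2.imwrite("pics/crop.png",np.vstack([a[:, :768],b])[:600])
E
```

```text
(no output)
```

View pics/crop.png

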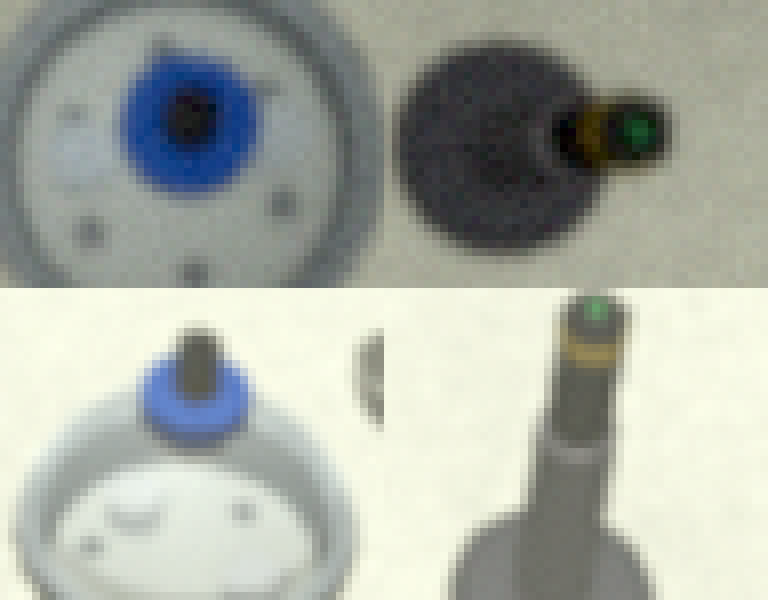

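The crop shows the blue disc with a dark knob (top view centre ≈ (266,189)), and the probe with a green LED on its top (top ≈ (357,227), side ≈ (293,242)).

```bash
cat > h.py <<'E'
import cv2,numpy as np,pickle
def ray(c,uv):
    f=c["img"].shape[0]/2/np.tan(np.radians(c["fov_y"]/2));T=np.array(c["world_from_camera"])
    d=T[:3,:3]@np.array([(uv[0]-c["cx"])/f,(uv[1]-c["cy"])/f,1]);return T[:3,3],d/np.linalg.norm(d)
def plane(c,uv,z):
    o,d=ray(c,uv);return o+d*(z-o[2])/d[2]
def tri(c1,p1,c2,p2):
    (o1,d1),(o2,d2)=ray(c1,p1),ray(c2,p2)
    s=np.linalg.lstsq(np.c_[d1,-d2],o2-o1,rcond=None)[0];a,b=o1+s[0]*d1,o2+s[1]*d2
    return (a+b)/2,np.linalg.norm(a-b)
def proj(c,X):
    f=c["img"].shape[0]/2/np.tan(np.radians(c["fov_y"]/2));T=np.linalg.inv(c["world_from_camera"])
    p=T[:3,:3]@X+T[:3,3];return np.array([c["cx"]+f*p[0]/p[2],c["cy"]+f*p[1]/p[2]])
def sat(c,box,chan):  # weights: channel excess in box
    u0,v0,u1,v1=box;i=c["img"][v0:v1,u0:u1].astype(float)
    o=[k for k in range(3) if k!=chan];return i[...,chan]-np.maximum(i[...,o[0]],i[...,o[1]]),(u0,v0)
def blob(m,off,fill=False):
    cs,_=cv2.findContours(m.astype(np.uint8),cv2.RETR_EXTERNAL,cv2.CHAIN_APPROX_NONE)
    k=max(cs,key=len); k=cv2.convexHull(k) if fill else k
    mm=np.zeros(m.shape,np.uint8);cv2.drawContours(mm,[k],-1,1,-1);v,u=np.nonzero(mm)
    return np.array([u.mean()+off[0],v.mean()+off[1]]),len(u),np.array([u.min()+off[0],v.min()+off[1],u.max()+off[0],v.max()+off[1]])
E
python3 - <<'E'
from h import *
np.set_printoptions(precision=4,suppress=True)
S,T=[pickle.load(open(n+".pkl","rb")) for n in("side","top")]
# cap blue
for n,c,b in(("side",S,(245,178,290,205)),("top",T,(250,174,282,204))):
    w,o=sat(c,b,2);r=blob(w>45,o,True);print(n,"cap",r, plane(c,r[0],.167))
# led
L=[]
for c,b in((S,(285,236,300,250)),(T,(345,218,365,236))):
    w,o=sat(c,b,1);w=np.where(w>8,w,0);v,u=np.nonzero(w);L.append(np.array([(u*w[v,u]).sum(),(v*w[v,u]).sum()])/w.sum()+o)
print("led",L,tri(S,L[0],T,L[1]),plane(S,L[0],.197),plane(T,L[1],.197))
# knob dark
K=[]
for c,b,t in((T,(260,180,273,198),60),(S,(260,178,273,195),95)):
    u0,v0,u1,v1=b;g=c["img"][v0:v1,u0:u1].max(2);r=blob(g<t,(u0,v0));print("knob",r);K.append(r)
print(plane(T,K[0][0],.190))
# stand foot
u0,v0,u1,v1=320,208,356,248;g=T["img"][v0:v1,u0:u1].max(2);r=blob(g<90,(u0,v0));print("foot",r)
# desiccator bowl rim top view; bystanders & tray
for nm,(b) in dict(tray=(148,188,200,248)).items():
    u0,v0,u1,v1=b;i=T["img"][v0:v1,u0:u1].astype(int);m=(i[...,2]-i[...,0])>3;k=blob(m,(u0,v0),True);print(nm,k,plane(T,k[0],.012))
    cs,_=cv2.findContours(m.astype(np.uint8),0,1);q=cv2.minAreaRect(max(cs,key=len));p=cv2.boxPoints(q)+[u0,v0];print([plane(T,x,.014)[:2] for x in p])
for nm,uv in dict(jar=(213,275),spat1=(270,244),spat2=(269,287),beaker=(190,145),red=(311,146),blue=(408,200),rack=(97,205),cruc=(249,137),scale=(440,230)).items(): print(nm,plane(T,uv,.03)[:2])
E
```

```text
side cap (array([266.0303, 189.0606]), 66, array([261, 186, 271, 192])) [ 0.5961 -0.0435  0.167 ]
top cap (array([265.185 , 189.2023]), 173, array([258, 182, 272, 196])) [ 0.5965 -0.0414  0.167 ]
led [array([294.0582, 242.0529]), array([357.3947, 225.7895])] (array([ 0.4995, -0.2794,  0.1976]), np.float64(0.00019010521757978593)) [ 0.4999 -0.2792  0.197 ] [ 0.4994 -0.2795  0.197 ]
knob (array([265.3571, 188.2857]), 42, array([262, 185, 268, 192]))
knob (array([266.1111, 185.6667]), 36, array([264, 182, 268, 189]))
[ 0.596  -0.0412  0.19  ]
foot (array([340.6309, 227.9447]), 615, array([327, 215, 355, 241]))
tray (array([173.2715, 217.9668]), 1805, array([154, 194, 193, 242])) [0.5244 0.238  0.012 ]
[array([0.5931, 0.3031]), array([0.602 , 0.1869]), array([0.4572, 0.1733]), array([0.4485, 0.2879])]
jar [0.3539 0.1094]
spat1 [ 0.4478 -0.0609]
spat2 [ 0.3204 -0.0585]
beaker [0.751  0.1893]
red [ 0.7509 -0.1866]
blue [ 0.5852 -0.481 ]
rack [0.561  0.4693]
cruc [0.7779 0.0061]
scale [ 0.495  -0.5743]
```

```bash
cat > m.py <<'E'
from station import arm
import sys,numpy as np
from scipy.spatial.transform import Rotation as R
np.set_printoptions(precision=3,suppress=True)
def need(tgt):   # tgt xyz, with y_tool=+x, x_tool=+y, z down
    o=arm.get_obs();A=R.from_rotvec(o["tcp_rot"]);B=R.from_matrix(np.array([[0,1,0],[1,0,0],[0,0,-1.]]))
    dr=(A.inv()*B).as_rotvec();d=A.inv().apply(np.array(tgt)-o["eef_pos"])
    print("t",o["time_s"],"pos",o["eef_pos"],"turn units",np.degrees(dr)/6,"shift units",d/.04,"F",o["ft_force"],"w",o["width"],"gf",o["gripper_force"],"q",o["q"])
if __name__=="__main__": need([float(x) for x in sys.argv[1:4]])
E
python3 m.py .596 -.0415 .25
python3 - <<'E'
from h import *
S,T=[pickle.load(open(n+".pkl","rb")) for n in("side","top")]
for t in (15,25,35):
  P=[]
  for c,b in((S,(250,176,284,204)),(T,(250,174,282,204))):
    w,o=sat(c,b,2);r=blob(w>t,o,True);P.append(r[0]);print(t,r)
  print(tri(S,P[0],T,P[1]))
print("foot",plane(T,(340.63,227.94),.012))
# knob-top & handle-top predicted pixels
for X in((.596,-.0415,.197),(.4995,-.2794,.197)):print(proj(S,np.array(X)),proj(T,np.array(X)))
E
```

```text
t 0.1 pos [0.188 0.7   0.23 ] turn units [-0.011  0.01  12.501] shift units [-14.659 -15.262  -0.464] F [-0.93  -0.456  0.212] w 0.08539663798057776 gf 0.0 q [-1.386  0.6   -0.003  1.6    0.002  0.943 -0.08 ]
15 (array([266.02702703, 189.27027027]), 111, array([260, 185, 272, 194]))
15 (array([265.22619048, 188.98412698]), 252, array([257, 181, 274, 197]))
(array([ 0.59769877, -0.04170725,  0.16348242]), np.float64(0.0002623485588080954))
25 (array([265.95049505, 189.07920792]), 101, array([260, 185, 272, 193]))
25 (array([265.14912281, 189.07894737]), 228, array([257, 181, 273, 197]))
(array([ 0.59736898, -0.04151464,  0.16445713]), np.float64(0.0004059990125562702))
35 (array([265.90804598, 189.2183908 ]), 87, array([260, 186, 272, 193]))
35 (array([265.30693069, 189.        ]), 202, array([258, 182, 273, 196]))
(array([ 0.59739166, -0.04177061,  0.1640203 ]), np.float64(0.00021421227043944577))
foot [ 0.49874748 -0.2786874   0.012     ]
[266.01512394 182.47397806] [265.55081599 187.92163105]
[294.01575096 242.17222667] [357.3601772 225.7572   ]
```

Measured: the cap is at (0.597,-0.0415), height consistent with the text. The probe is at (0.499,-0.279) with its top at 0.1976, and the tray centre is (0.525,0.238). Starting to move.

Emit:
{"api": "arm_command", "payload": {
  "deltas": [
    [0, 0, 1, 0, 0, -0.5, 1],
    [0, 0, 1, 0, 0, -0.5, 1],
    [0, 0, 1, 0, 0, 0, 1],
    [0, 0, 1, 0, 0, 0, 1],
    [0, 0, 1, 0, 0, 0, 1]
  ],
  "newtons": 40
}}

```text
time_s: 0.52
eef_pos: [0.1876, 0.7002, 0.2714]
tcp_rot: [-1.21, -2.899, 0.0]
ft_force: [-0.6, -0.3, -1.3]
width: 0.0855
gripper_force: 0.0
```

Emit:
{"api": "arm_command", "payload": {
  "deltas": [
    [0, 0, 1, 0, 0, 0, 1],
    [0, 0, 1, 0, 0, 0, 1],
    [0, 0, 1, 0, 0, 0, 1],
    [0, 0, 1, 0, 0, 0, 1],
    [0, 0, 1, 0, 0, 0, 1]
  ]
}}

```text
time_s: 0.93
eef_pos: [0.1875, 0.7001, 0.2708]
tcp_rot: [1.919, 2.487, -0.001]
ft_force: [0.2, -0.7, 0.5]
width: 0.0855
gripper_force: 0.0
```

Emit:
{"api": "arm_command", "payload": {
  "deltas": [
    [0, 0, 1, 0, 0, 0, 1],
    [0, 0, 1, 0, 0, 0, 1],
    [0, 0, 0.5, 0, 0, 0, 1],
    [0, 0, 0, 0, 0, 0, 1]
  ]
}}

```text
time_s: 1.27
eef_pos: [0.1872, 0.7001, 0.2707]
tcp_rot: [2.223, 2.219, -0.001]
ft_force: [0.2, -0.2, -0.1]
width: 0.0849
gripper_force: 0.0
```

```bash
python3 m.py .597 -.0415 .25
```

```text
t 1.2667 pos [0.187 0.7   0.271] turn units [ 0.     0.01  -0.019] shift units [-18.52   10.28    0.537] F [ 0.151 -0.246 -0.101] w 0.08492395353379843 gf 0.0 q [-1.605  0.586  0.361  1.575 -0.231  1.024 -1.181]
```

Emit:
{"api": "arm_command", "payload": {
  "deltas": [
    [0, 0, 0, -0.85, 0.47, 0, 1],
    [0, 0, 0, -0.85, 0.47, 0, 1],
    [0, 0, 0, -0.85, 0.47, 0, 1],
    [0, 0, 0, -0.85, 0.47, 0, 1],
    [0, 0, 0, -0.85, 0.47, 0, 1]
  ]
}}

```text
time_s: 1.68
eef_pos: [0.2821, 0.5285, 0.2711]
tcp_rot: [2.218, 2.224, -0.0]
ft_force: [0.8, -0.4, -0.2]
width: 0.0851
gripper_force: 0.0
```

Emit:
{"api": "arm_command", "payload": {
  "deltas": [
    [0, 0, 0, -0.85, 0.47, 0, 1],
    [0, 0, 0, -0.85, 0.47, 0, 1],
    [0, 0, 0, -0.85, 0.47, 0, 1],
    [0, 0, 0, -0.85, 0.47, 0, 1],
    [0, 0, 0, -0.85, 0.47, 0, 1]
  ]
}}

```text
time_s: 2.1
eef_pos: [0.3761, 0.3585, 0.2714]
tcp_rot: [2.218, 2.224, 0.0]
ft_force: [-0.0, 0.7, -0.9]
width: 0.0855
gripper_force: 0.0
```

Emit:
{"api": "arm_command", "payload": {
  "deltas": [
    [0, 0, 0, -0.85, 0.47, 0, 1],
    [0, 0, 0, -0.85, 0.47, 0, 1],
    [0, 0, 0, -0.85, 0.47, 0, 1],
    [0, 0, 0, -0.85, 0.47, 0, 1],
    [0, 0, 0, -0.85, 0.47, 0, 1]
  ]
}}

```text
time_s: 2.52
eef_pos: [0.4702, 0.1885, 0.2714]
tcp_rot: [2.218, 2.225, 0.0]
ft_force: [0.2, 0.1, -0.6]
width: 0.0852
gripper_force: 0.0
```

Emit:
{"api": "arm_command", "payload": {
  "deltas": [
    [0, 0, 0, -0.85, 0.47, 0, 1],
    [0, 0, 0, -0.85, 0.47, 0, 1],
    [0, 0, 0, -0.85, 0.47, 0, 1],
    [0, 0, 0, -0.5, 0.3, 0, 1],
    [0, 0, 0, 0, 0, 0, 1]
  ]
}}

```text
time_s: 2.93
eef_pos: [0.5402, 0.0628, 0.2717]
tcp_rot: [2.224, 2.214, -0.0]
ft_force: [0.4, -0.4, 0.1]
width: 0.0855
gripper_force: 0.0
```

```bash
python3 m.py .597 -.0415 .23
```

```text
t 2.9333 pos [0.54  0.063 0.272] turn units [ 0.02   0.02  -0.044] shift units [-2.597  1.43   1.05 ] F [ 0.355 -0.384  0.082] w 0.08550478877195453 gf 0.0 q [-0.57   0.359  0.474  1.992 -0.214  0.838  0.017]
```

Emit:
{"api": "arm_command", "payload": {
  "deltas": [
    [0, 0, 0, -0.65, 0.36, 0, 0.7],
    [0, 0, 0, -0.65, 0.36, 0, 0.7],
    [0, 0, 0, -0.65, 0.36, 0, 0.7],
    [0, 0, 0, -0.65, 0.35, 0.4, 0.7],
    [0, 0, 0, 0, 0, 0, 0.7]
  ]
}}

```text
time_s: 3.35
eef_pos: [0.5961, -0.0408, 0.2537]
tcp_rot: [2.224, 2.217, -0.004]
ft_force: [-0.0, 1.0, -0.2]
width: 0.0597
gripper_force: 0.0
```

```bash
python3 m.py .597 -.0415 .173;python3 - <<'E'
from station import imaging
import cv2,numpy as np
o=[]
for n,u,v in(("side",266,180),("top",266,189)):
    o.append(cv2.resize(cv2.convertScaleAbs(imaging.read_camera(n)["img"][v-38:v+38,u-30:u+30,::-1],alpha=1.4),None,fx=6,fy=6,interpolation=2))
cv2.imwrite("pics/cap1.png",np.hstack(o))
E
```

```text
t 3.35 pos [ 0.596 -0.041  0.254] turn units [-0.004  0.028 -0.03 ] shift units [-0.013  0.023  2.017] F [-0.03   0.983 -0.197] w 0.05974919823358007 gf 0.0 q [-0.349  0.451  0.464  1.896 -0.258  0.853  0.243]
```

View pics/cap1.png

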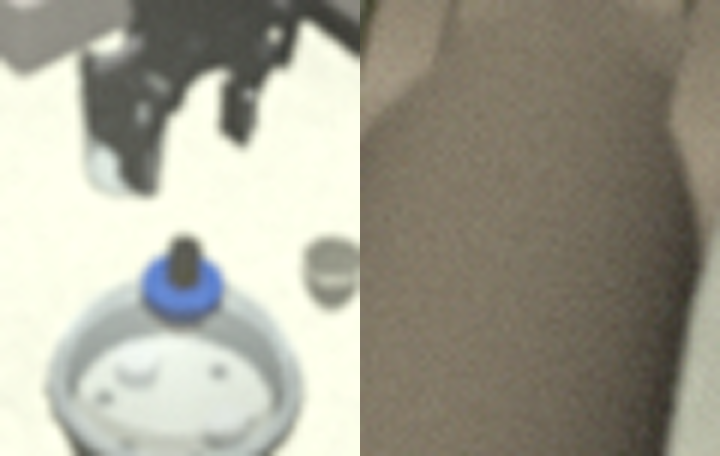

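The side crop shows the two fingers at (125,190) and (237,140) straddling the knob at (183,245). The top view is blocked by the arm. Descending.

Emit:
{"api": "arm_command", "payload": {
  "deltas": [
    [0, 0, 0, 0, 0.02, 0.5, 0.6],
    [0, 0, 0, 0, 0, 0.5, 0.6],
    [0, 0, 0, 0, 0, 0.5, 0.6],
    [0, 0, 0, 0, 0, 0.3, 0.6],
    [0, 0, 0, 0, 0, 0.2, 0.6]
  ]
}}

```text
time_s: 3.87
eef_pos: [0.5953, -0.034, 0.1742]
tcp_rot: [-2.217, -2.223, 0.001]
ft_force: [0.4, 0.2, 1.2]
width: 0.0515
gripper_force: 0.0
```

Emit:
{"api": "arm_command", "payload": {
  "deltas": [
    [0, 0, 0, 0, 0, 0, 0.3],
    [0, 0, 0, 0, 0, 0, 0],
    [0, 0, 0, 0, 0, 0, 0],
    [0, 0, 0, 0, 0, 0, 0],
    [0, 0, 0, 0, 0, 0, 0]
  ],
  "newtons": 30
}}

```text
time_s: 4.28
eef_pos: [0.5966, -0.0356, 0.1762]
tcp_rot: [2.221, 2.221, 0.002]
ft_force: [-0.7, 0.2, 3.2]
width: 0.0184
gripper_force: 29.7
```

Emit:
{"api": "arm_command", "payload": {
  "deltas": [
    [0, 0, 0, 0, 0, 0, 0],
    [0, 0, 0, 0, 0, 0, 0],
    [0, 0, 0, 0, 0, -0.1, 0],
    [0, 0, 0, 0, 0, -0.2, 0],
    [0, 0, 0, 0, 0, -0.3, 0]
  ]
}}

```text
time_s: 4.7
eef_pos: [0.5954, -0.0357, 0.1994]
tcp_rot: [-2.221, -2.221, 0.002]
ft_force: [0.6, -0.2, -0.6]
width: 0.0188
gripper_force: 29.5
```

```bash
python3 m.py .597 -.0415 .173;python3 - <<'E'
from station import imaging
import cv2,numpy as np
cv2.imwrite("pics/cap2.png",cv2.resize(cv2.convertScaleAbs(imaging.read_camera("side")["img"][140:225,230:300,::-1],alpha=1.4),None,fx=6,fy=6,interpolation=2))
E
```

```text
t 4.7 pos [ 0.595 -0.036  0.199] turn units [-0.017  0.003  0.   ] shift units [-0.144  0.04   0.659] F [ 0.627 -0.181 -0.604] w 0.018761224415532567 gf 29.50265910476446 q [-0.324  0.513  0.425  1.95  -0.304  0.742  0.279]
```

View pics/cap2.png

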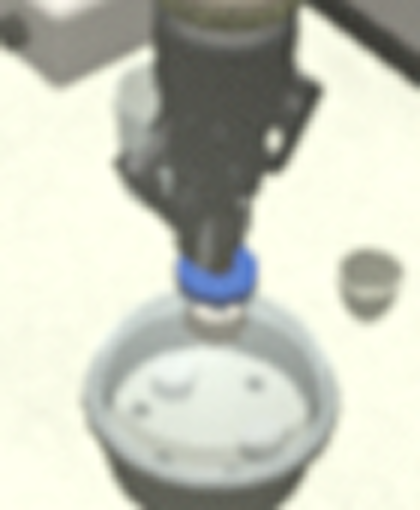

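The side crop shows the cap held under the fingers at (215,270), lifted clear with the white neck visible below at (215,315). Carrying it to the tray.

Emit:
{"api": "arm_command", "payload": {
  "deltas": [
    [0, 0, 0, 0, 0, -0.5, 0],
    [0, 0, 0, 0.4, -0.1, -0.3, 0],
    [0, 0, 0, 0.8, -0.2, 0, 0],
    [0, 0, 0, 0.8, -0.2, 0, 0],
    [0, 0, 0, 0.8, -0.2, 0, 0]
  ],
  "newtons": 40
}}

```text
time_s: 5.17
eef_pos: [0.5679, 0.077, 0.2324]
tcp_rot: [2.222, 2.219, 0.002]
ft_force: [0.1, -0.1, -0.7]
width: 0.0179
gripper_force: 40.7
```

Emit:
{"api": "arm_command", "payload": {
  "deltas": [
    [0, 0, 0, 0.8, -0.2, 0, 0],
    [0, 0, 0, 0.8, -0.2, 0, 0],
    [0, 0, 0, 0.8, -0.2, 0, 0],
    [0, 0, 0, 0.8, -0.2, 0, 0],
    [0, 0, 0, 0.8, -0.2, 0, 0]
  ]
}}

```text
time_s: 5.58
eef_pos: [0.5276, 0.2377, 0.2321]
tcp_rot: [2.222, 2.221, 0.001]
ft_force: [1.4, -0.1, -1.3]
width: 0.0183
gripper_force: 40.7
```

Emit:
{"api": "arm_command", "payload": {
  "deltas": [
    [0, 0, 0, 0.2, -0.05, 0.5, 0],
    [0, 0, 0, 0, 0, 0.5, 0],
    [0, 0, 0, 0, 0, 0, 0]
  ]
}}

```text
time_s: 5.83
eef_pos: [0.5241, 0.245, 0.189]
tcp_rot: [-2.218, -2.223, 0.006]
ft_force: [-0.7, -1.2, -1.5]
width: 0.0183
gripper_force: 40.7
```

```bash
python3 m.py .525 .243 .021;python3 - <<'E'
from station import imaging
from h import *
c=imaging.read_camera("side");w,o=sat(c,(180,100,260,210),2)
try:
  r=blob(w>25,o,True);print(r)
except Exception as e: print(e)
cv2.imwrite("pics/tray1.png",cv2.resize(cv2.convertScaleAbs(c["img"][100:215,160:260,::-1],alpha=1.4),None,fx=5,fy=5,interpolation=2))
E
```

```text
t 5.8333 pos [0.524 0.245 0.189] turn units [-0.033  0.019  0.024] shift units [-0.042  0.037  4.201] F [-0.732 -1.208 -1.493] w 0.018279676905315314 gf 40.687204669229686 q [-0.826  0.508  0.423  1.998 -0.314  0.703 -0.205]
(array([190.57105263, 149.27368421]), 380, array([180, 137, 206, 157]))
```

View pics/tray1.png

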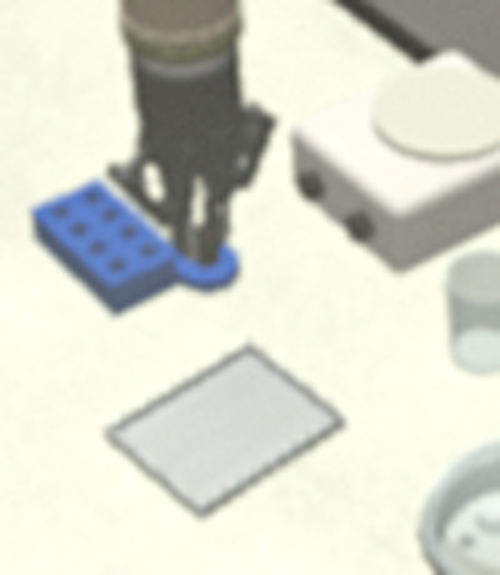

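The side crop shows the cap held level at (207,268), with the tray at (225,430) below. Lowering.

Emit:
{"api": "arm_command", "payload": {
  "deltas": [
    [0, 0, 0, -0.04, 0.03, 0.8, 0],
    [0, 0, 0, 0, 0, 0.8, 0],
    [0, 0, 0, 0, 0, 0.8, 0],
    [0, 0, 0, 0, 0, 0.6, 0],
    [0, 0, 0, 0, 0, 0.4, 0]
  ]
}}

```text
time_s: 6.3
eef_pos: [0.5277, 0.2417, 0.0545]
tcp_rot: [2.223, 2.22, -0.001]
ft_force: [0.5, 0.9, -0.5]
width: 0.0184
gripper_force: 40.7
```

Emit:
{"api": "arm_command", "payload": {
  "deltas": [
    [0, 0, 0, 0, 0, 0.3, 0],
    [0, 0, 0, 0, 0, 0.2, 0],
    [0, 0, 0, 0, 0, 0.1, 0],
    [0, 0, 0, 0, 0, 0, 0]
  ]
}}

```text
time_s: 6.63
eef_pos: [0.5277, 0.2425, 0.0315]
tcp_rot: [2.222, 2.221, 0.001]
ft_force: [-0.4, 0.1, -0.5]
width: 0.0182
gripper_force: 40.7
```

```bash
python3 m.py .525 .243 .021
```

```text
t 6.6333 pos [0.528 0.243 0.032] turn units [ 0.004 -0.001 -0.005] shift units [ 0.012 -0.069  0.264] F [-0.35   0.149 -0.461] w 0.018234418775200188 gf 40.69030531682074 q [-0.691  0.732  0.245  2.082 -0.455  0.378 -0.081]
```

Emit:
{"api": "arm_command", "payload": {
  "deltas": [
    [0, 0, 0, 0, 0, 0.06, 0],
    [0, 0, 0, 0, 0, 0.06, 0],
    [0, 0, 0, 0, 0, 0.04, 0],
    [0, 0, 0, 0, 0, 0, 0],
    [0, 0, 0, 0, 0, 0, 0]
  ]
}}

```text
time_s: 7.05
eef_pos: [0.5273, 0.2428, 0.0251]
tcp_rot: [2.221, 2.222, 0.0]
ft_force: [-0.2, -0.3, -0.3]
width: 0.0179
gripper_force: 40.7
```

Emit:
{"api": "arm_command", "payload": {
  "deltas": [
    [0, 0, 0, 0, 0, 0.03, 0],
    [0, 0, 0, 0, 0, 0.02, 0],
    [0, 0, 0, 0, 0, 0, 0],
    [0, 0, 0, 0, 0, 0, 0]
  ]
}}

```text
time_s: 7.38
eef_pos: [0.5272, 0.2427, 0.0229]
tcp_rot: [-2.221, -2.222, 0.0]
ft_force: [-0.2, 0.6, -1.0]
width: 0.0183
gripper_force: 40.7
```

Emit:
{"api": "arm_command", "payload": {
  "deltas": [
    [0, 0, 0, 0, 0, 0.02, 0],
    [0, 0, 0, 0, 0, 0, 0],
    [0, 0, 0, 0, 0, 0, 0]
  ]
}}

```text
time_s: 7.63
eef_pos: [0.5273, 0.2427, 0.0223]
tcp_rot: [2.221, 2.221, 0.0]
ft_force: [-0.6, -0.2, 3.3]
width: 0.0186
gripper_force: 41.0
```

Emit:
{"api": "arm_command", "payload": {
  "deltas": [
    [0, 0, 0, 0, 0, 0.02, 0],
    [0, 0, 0, 0, 0, 0, 0],
    [0, 0, 0, 0, 0, 0, 0]
  ]
}}

```text
time_s: 7.88
eef_pos: [0.5274, 0.2427, 0.0222]
tcp_rot: [-2.222, -2.221, -0.001]
ft_force: [-2.4, -0.4, 13.8]
width: 0.0183
gripper_force: 42.1
```

Emit:
{"api": "arm_command", "payload": {
  "deltas": [
    [0, 0, 0, 0, 0, 0.02, 0],
    [0, 0, 0, 0, 0, 0, 0],
    [0, 0, 0, 0, 0, 0, 0]
  ]
}}

```text
time_s: 8.13
eef_pos: [0.5274, 0.2427, 0.0221]
tcp_rot: [-2.221, -2.221, -0.002]
ft_force: [-4.6, -1.4, 21.4]
width: 0.0185
gripper_force: 43.1
```

Emit:
{"api": "arm_command", "payload": {
  "deltas": [
    [0, 0, 0, 0, 0, -0.04, 0],
    [0, 0, 0, 0, 0, 0, 0],
    [0, 0, 0, 0, 0, 0, 0.5],
    [0, 0, 0, 0, 0, 0, 0.6],
    [0, 0, 0, 0, 0, 0, 0.6]
  ]
}}

```text
time_s: 8.55
eef_pos: [0.5272, 0.2427, 0.0218]
tcp_rot: [2.221, 2.222, -0.001]
ft_force: [0.7, -0.1, 0.3]
width: 0.0511
gripper_force: 0.0
```

Emit:
{"api": "arm_command", "payload": {
  "deltas": [
    [0, 0, 0, 0, 0, 0, 0.6],
    [0, 0, 0, 0, 0, -0.2, 0.6],
    [0, 0, 0, 0, 0, -0.5, 0.6],
    [0, 0, 0, 0, 0, -0.9, 0.6],
    [0, 0, 0, 0, 0, -0.9, 0.6]
  ]
}}

```text
time_s: 8.97
eef_pos: [0.5265, 0.2421, 0.1228]
tcp_rot: [-2.222, -2.221, 0.004]
ft_force: [0.5, 1.3, 0.3]
width: 0.0512
gripper_force: 0.0
```

Emit:
{"api": "arm_command", "payload": {
  "deltas": [
    [0, 0, 0, 0, 0, -0.9, 0.6],
    [0, 0, 0, 0, 0, -0.9, 0.6],
    [0, 0, 0, 0, 0, -0.9, 0.6],
    [0, 0, 0, 0, 0, -0.9, 0.8],
    [0, 0, 0, 0, 0, 0, 0.8]
  ]
}}

```text
time_s: 9.38
eef_pos: [0.53, 0.2431, 0.2731]
tcp_rot: [2.221, 2.219, 0.015]
ft_force: [1.8, -0.8, 0.5]
width: 0.0683
gripper_force: 0.0
```

```bash
python3 m.py .4992 -.279 .138;python3 - <<'E'
from station import imaging
from h import *
o=[]
for n,u,v in(("side",205,185),("top",174,218)):
    c=imaging.read_camera(n)
    o.append(cv2.resize(cv2.convertScaleAbs(c["img"][v-45:v+45,u-35:u+35,::-1],alpha=1.4),None,fx=5,fy=5,interpolation=2))
cv2.imwrite("pics/tray2.png",np.hstack(o))
E
```

```text
t 9.3833 pos [0.53  0.243 0.273] turn units [ 0.08  -0.05  -0.008] shift units [-13.07   -0.786   3.304] F [ 1.75  -0.767  0.511] w 0.06833405359241983 gf 0.0 q [-0.879  0.409  0.497  1.914 -0.253  0.869 -0.255]
```

View pics/tray2.png

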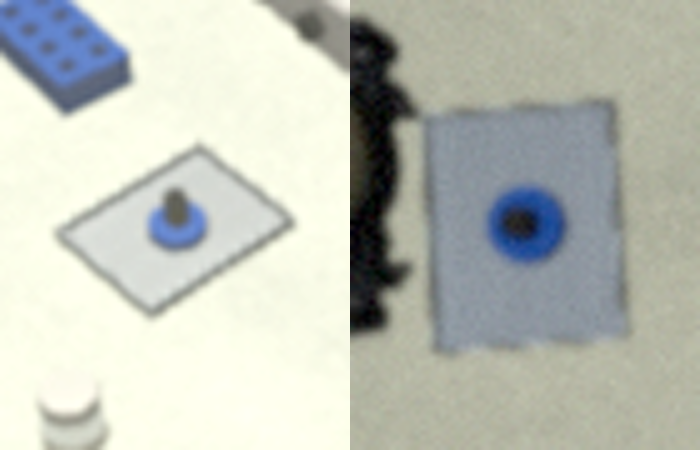

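The cap stands knob up in the middle of the tray in both views (side (178,225), top (526,222) in the crop). Moving to the probe.

Emit:
{"api": "arm_command", "payload": {
  "deltas": [
    [0, 0, 0, -0.9, -0.05, 0, 0.8],
    [0, 0, 0, -0.9, -0.05, 0, 0.8],
    [0, 0, 0, -0.9, -0.05, 0, 0.8],
    [0, 0, 0, -0.9, -0.05, 0, 0.8],
    [0, 0, 0, -0.9, -0.05, 0, 0.8]
  ]
}}

```text
time_s: 9.9
eef_pos: [0.5159, 0.0611, 0.2648]
tcp_rot: [-2.22, -2.221, 0.003]
ft_force: [0.7, -0.3, -0.1]
width: 0.0682
gripper_force: 0.0
```

Emit:
{"api": "arm_command", "payload": {
  "deltas": [
    [0, 0, 0, -0.9, -0.05, 0, 0.8],
    [0, 0, 0, -0.9, -0.05, 0, 0.8],
    [0, 0, 0, -0.9, -0.05, 0, 0.8],
    [0, 0, 0, -0.9, -0.05, 0, 0.8],
    [0, 0, 0, -0.9, -0.05, 0, 0.8]
  ]
}}

```text
time_s: 10.32
eef_pos: [0.5059, -0.1187, 0.2649]
tcp_rot: [-2.22, -2.22, 0.002]
ft_force: [0.6, 0.3, 0.8]
width: 0.0686
gripper_force: 0.0
```

Emit:
{"api": "arm_command", "payload": {
  "deltas": [
    [0, 0, 0, -0.9, -0.05, 0, 0.8],
    [0, 0, 0, -0.9, -0.05, 0, 0.8],
    [0, 0, 0, -0.9, -0.05, 0, 0.8],
    [0, 0, 0, -0.9, -0.05, 0, 0.8],
    [0, 0, 0, 0, 0, 0, 0.8]
  ]
}}

```text
time_s: 10.73
eef_pos: [0.4968, -0.2686, 0.2654]
tcp_rot: [2.23, 2.211, -0.006]
ft_force: [-0.5, -0.4, -0.3]
width: 0.0684
gripper_force: 0.0
```

```bash
python3 m.py .4992 -.279 .138;python3 - <<'E'
from station import imaging
from h import *
o=[]
for n,u,v in(("side",266,193),("top",265,190)):
    c=imaging.read_camera(n);pickle.dump(c,open(n+"2.pkl","wb"))
    o.append(cv2.resize(c["img"][v-22:v+22,u-22:u+22,::-1],None,fx=9,fy=9,interpolation=cv2.INTER_NEAREST))
cv2.imwrite("pics/neck.png",np.hstack(o))
E
```

```text
t 10.7333 pos [ 0.497 -0.269  0.265] turn units [-0.014  0.034 -0.08 ] shift units [-0.247  0.067  3.186] F [-0.53  -0.384 -0.263] w 0.06840563020525764 gf 0.0 q [ 0.003  0.406  0.547  1.957 -0.272  0.851  0.687]
```

View pics/neck.png

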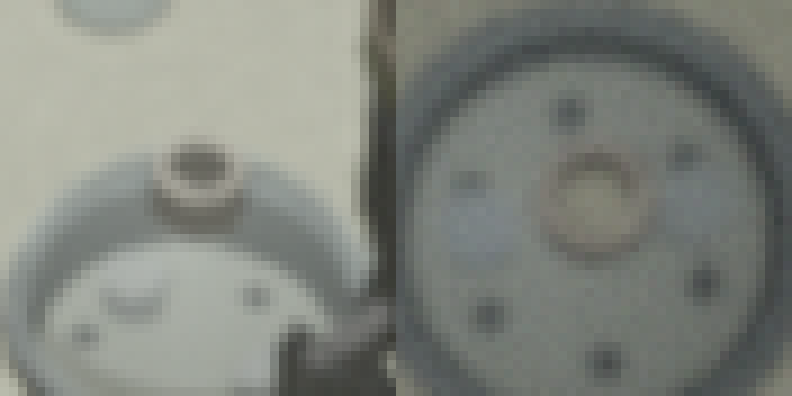

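The neck is open: the bore's dark ellipse is at (200,166) in the side crop and the ring centre at (597,205) in the top crop. The next script turns these into positions.

```bash
python3 - <<'E'
from h import *
np.set_printoptions(precision=4,suppress=True)
S,T=[pickle.load(open(n+"2.pkl","rb")) for n in("side","top")]
u0,v0,u1,v1=258,182,276,194
g=S["img"][v0:v1,u0:u1].max(2)
for t in(95,110,125):
    m=(g<t);m[10:]=0;n,l,st,ce=cv2.connectedComponentsWithStats(m.astype(np.uint8));k=l[6,7] or l[7,8];p=ce[k]+[u0,v0];print("bore side",t,st[k],p,plane(S,p,.165))
u0,v0=252,176;i=cv2.GaussianBlur(T["img"][v0:206,u0:280],(0,0),.7).astype(float)
d=i[...,0]-i[...,2]
for t in(2,6,10):
    try: r=blob(d>t,(u0,v0),True);print("ring top",t,r,plane(T,r[0],.163));q=r[0]
    except Exception as e:print(e)
print(tri(S,p,T,q))
for X in((.597,-.0415,.165),):print(proj(S,np.array(X)),proj(T,np.array(X)))
E
```

```text
bore side 95 [  0   0  18  12 216] [266.5 187.5] [ 0.6036 -0.0375  0.165 ]
bore side 110 [ 6  6  5  3 10] [265.9 189.1] [ 0.597 -0.042  0.165]
bore side 125 [ 5  6  6  3 15] [265.6667 189.0667] [ 0.5965 -0.0414  0.165 ]
ring top 2 (array([264.4659, 189.1989]), 176, array([258, 182, 271, 196])) [ 0.597  -0.0396  0.163 ]
ring top 6 (array([264.6504, 189.5447]), 123, array([259, 184, 270, 195])) [ 0.5961 -0.0401  0.163 ]
ring top 10 (array([264.6491, 190.4561]), 57, array([261, 187, 268, 194])) [ 0.5936 -0.0401  0.163 ]
(array([ 0.5946, -0.041 ,  0.1656]), np.float64(0.0032492088863412456))
[265.813  189.0201] [265.1933 189.1276]
```

Emit:
{"api": "arm_command", "payload": {
  "deltas": [
    [0, 0, -0.08, -0.25, 0.07, 0.5, 0.8],
    [0, 0, 0, 0, 0, 0.2, 0.8],
    [0, 0, 0, 0, 0, 0, 0.8]
  ]
}}

```text
time_s: 11.08
eef_pos: [0.5011, -0.2692, 0.2357]
tcp_rot: [-2.208, -2.229, 0.002]
ft_force: [0.1, 0.5, 0.2]
width: 0.0682
gripper_force: 0.0
```

```bash
python3 m.py .4992 -.279 .138
```

```text
t 11.0833 pos [ 0.501 -0.269  0.236] turn units [-0.041 -0.021  0.09 ] shift units [-0.25  -0.039  2.441] F [0.15  0.54  0.176] w 0.06815679542684451 gf 0.0 q [ 0.031  0.447  0.517  1.977 -0.303  0.798  0.73 ]
```

Emit:
{"api": "arm_command", "payload": {
  "deltas": [
    [0, 0, 0.09, -0.23, -0.04, 0, 0.8],
    [0, 0, 0, 0, 0, 0, 0.8],
    [0, 0, 0, 0, 0, 0, 0.8],
    [0, 0, 0, 0, 0, 0, 0.8]
  ]
}}

```text
time_s: 11.42
eef_pos: [0.5007, -0.2804, 0.2387]
tcp_rot: [2.222, 2.22, 0.001]
ft_force: [-0.2, 0.2, -0.1]
width: 0.0683
gripper_force: 0.0
```

```bash
python3 m.py .4992 -.279 .138
```

```text
t 11.4167 pos [ 0.501 -0.28   0.239] turn units [ 0.008  0.001 -0.009] shift units [ 0.034 -0.04   2.517] F [-0.248  0.176 -0.096] w 0.0683352772391891 gf 0.0 q [ 0.048  0.448  0.521  1.967 -0.305  0.803  0.739]
```

Emit:
{"api": "arm_command", "payload": {
  "deltas": [
    [0, 0, 0, 0.03, -0.04, 0.4, 0.8],
    [0, 0, 0, 0, 0, 0.4, 0.8],
    [0, 0, 0, 0, 0, 0.4, 0.8],
    [0, 0, 0, 0, 0, 0.3, 0.8],
    [0, 0, 0, 0, 0, 0.3, 0.8]
  ]
}}

```text
time_s: 11.83
eef_pos: [0.4991, -0.2789, 0.1658]
tcp_rot: [2.222, 2.221, 0.001]
ft_force: [0.3, -0.4, 0.5]
width: 0.0681
gripper_force: 0.0
```

Emit:
{"api": "arm_command", "payload": {
  "deltas": [
    [0, 0, 0, 0, 0, 0.3, 0.8],
    [0, 0, 0, 0, 0, 0.2, 0.8],
    [0, 0, 0, 0, 0, 0.2, 0.8],
    [0, 0, 0, 0, 0, 0, 0.8],
    [0, 0, 0, 0, 0, 0, 0.8]
  ]
}}

```text
time_s: 12.25
eef_pos: [0.499, -0.2793, 0.1381]
tcp_rot: [-2.223, -2.22, 0.0]
ft_force: [0.6, -0.6, 0.0]
width: 0.0681
gripper_force: 0.0
```

```bash
python3 m.py .4992 -.279 .138
```

```text
t 12.25 pos [ 0.499 -0.279  0.138] turn units [-0.002 -0.001 -0.011] shift units [0.008 0.006 0.003] F [ 0.595 -0.569  0.044] w 0.068135176668047 gf 0.0 q [ 0.126  0.576  0.421  2.056 -0.411  0.591  0.832]
```

Emit:
{"api": "arm_command", "payload": {
  "deltas": [
    [0, 0, 0, 0, 0, 0, 0.5],
    [0, 0, 0, 0, 0, 0, 0.3],
    [0, 0, 0, 0, 0, 0, 0],
    [0, 0, 0, 0, 0, 0, 0],
    [0, 0, 0, 0, 0, 0, 0]
  ],
  "newtons": 60
}}

```text
time_s: 12.67
eef_pos: [0.4993, -0.2794, 0.1387]
tcp_rot: [2.222, 2.22, 0.001]
ft_force: [-1.2, 1.5, 6.9]
width: 0.025
gripper_force: 58.5
```

Emit:
{"api": "arm_command", "payload": {
  "deltas": [
    [0, 0, 0, 0, 0, 0, 0],
    [0, 0, 0, 0, 0, 0, 0],
    [0, 0, 0, 0, 0, 0, 0]
  ]
}}

```text
time_s: 12.92
eef_pos: [0.4993, -0.2794, 0.1388]
tcp_rot: [2.222, 2.22, 0.001]
ft_force: [-0.2, 0.5, 6.2]
width: 0.025
gripper_force: 58.5
```

```bash
python3 m.py .4992 -.279 .138
```

```text
t 12.9167 pos [ 0.499 -0.279  0.139] turn units [ 0.011  0.002 -0.01 ] shift units [ 0.011 -0.002  0.019] F [-0.169  0.522  6.184] w 0.025001725119430416 gf 58.525620102882385 q [ 0.126  0.575  0.421  2.055 -0.411  0.591  0.832]
```

Emit:
{"api": "arm_command", "payload": {
  "deltas": [
    [0, 0, 0, 0, 0, -0.1, 0],
    [0, 0, 0, 0, 0, -0.2, 0],
    [0, 0, 0, 0, 0, -0.4, 0],
    [0, 0, 0, 0, 0, -0.5, 0],
    [0, 0, 0, 0, 0, -0.6, 0]
  ]
}}

```text
time_s: 13.33
eef_pos: [0.4982, -0.279, 0.2105]
tcp_rot: [-2.222, -2.219, 0.002]
ft_force: [0.1, -0.1, -2.2]
width: 0.0245
gripper_force: 58.9
```

Emit:
{"api": "arm_command", "payload": {
  "deltas": [
    [0, 0, 0, 0, 0, -0.6, 0],
    [0, 0, 0, 0, 0, -0.6, 0],
    [0, 0, 0, 0, 0, -0.6, 0],
    [0, 0, 0, 0, 0, -0.6, 0],
    [0, 0, 0, 0, 0, -0.5, 0]
  ]
}}

```text
time_s: 13.75
eef_pos: [0.4986, -0.2795, 0.3283]
tcp_rot: [2.222, 2.219, 0.0]
ft_force: [0.8, -0.7, -1.1]
width: 0.0244
gripper_force: 59.0
```

Emit:
{"api": "arm_command", "payload": {
  "deltas": [
    [0, 0, 0, 0, 0, -0.3, 0],
    [0, 0, 0, 0, 0, 0, 0],
    [0, 0, 0, 0, 0, 0, 0],
    [0, 0, 0, 0, 0, 0, 0]
  ]
}}

```text
time_s: 14.08
eef_pos: [0.4984, -0.2789, 0.3373]
tcp_rot: [-2.222, -2.22, 0.001]
ft_force: [0.1, 0.7, -1.9]
width: 0.0248
gripper_force: 59.0
```

```bash
python3 m.py .597 -.041 .335;python3 - <<'E'
from station import imaging
from h import *
c=imaging.read_camera("side")
cv2.imwrite("pics/probe1.png",cv2.resize(cv2.convertScaleAbs(c["img"][150:300,240:350,::-1],alpha=1.4),None,fx=4,fy=4,interpolation=2))
E
```

```text
t 14.0833 pos [ 0.498 -0.279  0.337] turn units [-0.01  -0.006 -0.009] shift units [5.949 2.459 0.059] F [ 0.112  0.743 -1.853] w 0.02477211690904126 gf 59.00107115507126 q [-0.016  0.34   0.585  1.853 -0.219  1.014  0.659]
```

View pics/probe1.png

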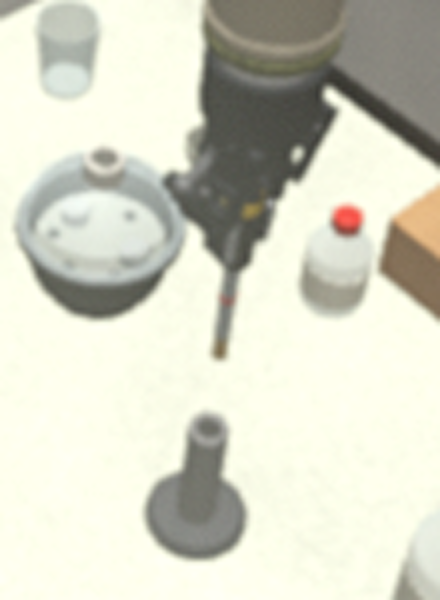

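The side crop shows the probe clear of its tube: tip at (219,352), red ring at (228,299), neck at (104,163). Moving over the neck.

Emit:
{"api": "arm_command", "payload": {
  "deltas": [
    [0, 0, 0, 0.3, 0.12, 0, 0],
    [0, 0, 0, 0.6, 0.25, 0, 0],
    [0, 0, 0, 0.6, 0.25, 0, 0],
    [0, 0, 0, 0.6, 0.25, 0, 0],
    [0, 0, 0, 0.6, 0.25, 0, 0]
  ]
}}

```text
time_s: 14.55
eef_pos: [0.5441, -0.1692, 0.3372]
tcp_rot: [-2.221, -2.219, 0.001]
ft_force: [0.3, 0.1, -1.1]
width: 0.0246
gripper_force: 59.0
```

Emit:
{"api": "arm_command", "payload": {
  "deltas": [
    [0, 0, 0, 0.6, 0.25, 0, 0],
    [0, 0, 0, 0.6, 0.25, 0, 0],
    [0, 0, 0, 0.6, 0.25, 0, 0],
    [0, 0, 0, 0.6, 0.25, 0, 0],
    [0, 0, 0, 0.5, 0.2, 0, 0]
  ]
}}

```text
time_s: 14.97
eef_pos: [0.5923, -0.0522, 0.337]
tcp_rot: [-2.22, -2.221, 0.001]
ft_force: [0.6, -0.3, -1.1]
width: 0.025
gripper_force: 59.0
```

Emit:
{"api": "arm_command", "payload": {
  "deltas": [
    [0, 0, 0, 0.3, 0.12, 0, 0],
    [0, 0, 0, 0, 0, 0, 0],
    [0, 0, 0, 0, 0, 0, 0],
    [0, 0, 0, 0, 0, 0, 0],
    [0, 0, 0, 0, 0, 0, 0]
  ]
}}

```text
time_s: 15.38
eef_pos: [0.5962, -0.045, 0.3381]
tcp_rot: [2.225, 2.218, -0.001]
ft_force: [-0.9, 0.1, -0.8]
width: 0.0248
gripper_force: 59.0
```

```bash
python3 m.py .597 -.041 .325
```

```text
t 15.3833 pos [ 0.596 -0.045  0.338] turn units [-0.002  0.005 -0.031] shift units [0.101 0.019 0.329] F [-0.853  0.085 -0.77 ] w 0.024770197558988915 gf 58.96325200796127 q [-0.399  0.372  0.536  1.795 -0.217  1.034  0.215]
```

Emit:
{"api": "arm_command", "payload": {
  "deltas": [
    [0, 0, -0.03, 0.1, 0.02, 0.2, 0],
    [0, 0, 0, 0, 0, 0.2, 0],
    [0, 0, 0, 0, 0, 0.2, 0],
    [0, 0, 0, 0, 0, 0, 0],
    [0, 0, 0, 0, 0, 0, 0]
  ]
}}

```text
time_s: 15.8
eef_pos: [0.5971, -0.0396, 0.3133]
tcp_rot: [-2.219, -2.223, 0.002]
ft_force: [-0.4, 0.0, -0.7]
width: 0.0244
gripper_force: 59.0
```

```bash
python3 m.py .597 -.041 .2188;python3 - <<'E'
from station import imaging,arm
from h import *
np.set_printoptions(precision=4,suppress=True)
c=imaging.read_camera("side");p=arm.get_obs()["eef_pos"];t=p-[0,0,.1238]
print("pred ring",proj(c,t+[0,0,.07]),"pred tip",proj(c,t),"mouth",proj(c,np.array([.597,-.041,.165])))
i=c["img"].astype(float)
w=i[130:200,250:285];d=w[...,0]-np.maximum(w[...,1],w[...,2])
d=np.where(d>25,d,0);v,u=np.nonzero(d);print(np.c_[u+250,v+130,d[v,u]].tolist())
ring=np.array([(u*d[v,u]).sum(),(v*d[v,u]).sum()])/d.sum()+[250,130];print("ring",ring,plane(c,ring,t[2]+.07))
cv2.imwrite("pics/over.png",cv2.resize(c["img"][130:215,235:300,::-1],None,fx=7,fy=7,interpolation=0))
E
```

```text
t 15.8 pos [ 0.597 -0.04   0.313] turn units [-0.016  0.002  0.017] shift units [-0.035  0.001  2.361] F [-0.359  0.029 -0.749] w 0.024443383895281143 gf 58.98322820663452 q [-0.396  0.396  0.523  1.825 -0.233  0.983  0.226]
pred ring [266.8734 168.1331] pred tip [265.8991 183.4513] mouth [265.7173 188.9372]
[]
ring [nan nan] [nan nan nan]<stdin>:9: RuntimeWarning: invalid value encountered in divide
```

View pics/over.png

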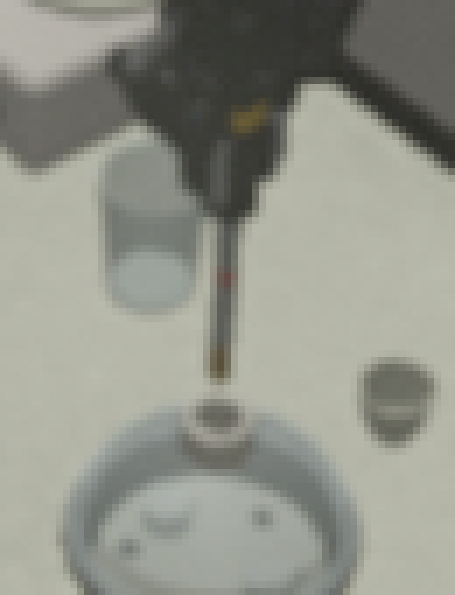

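The side crop shows the probe upright over the open neck: ring at (227,279), tip at (220,380), bore at (219,412). The ring position agrees with the prediction. Centring, then lowering slowly.

Emit:
{"api": "arm_command", "payload": {
  "deltas": [
    [0, 0, 0.02, -0.03, 0, 0.1, 0],
    [0, 0, 0, 0, 0, 0.1, 0],
    [0, 0, 0, 0, 0, 0, 0],
    [0, 0, 0, 0, 0, 0, 0],
    [0, 0, 0, 0, 0, 0, 0]
  ]
}}

```text
time_s: 16.27
eef_pos: [0.5977, -0.0406, 0.3062]
tcp_rot: [2.221, 2.221, 0.0]
ft_force: [0.2, 0.2, -1.2]
width: 0.0244
gripper_force: 59.0
```

```bash
python3 m.py .597 -.041 .2188
```

```text
t 16.2667 pos [ 0.598 -0.041  0.306] turn units [0.001 0.    0.   ] shift units [-0.009 -0.017  2.184] F [ 0.176  0.183 -1.226] w 0.024421615760800295 gf 58.98270696401596 q [-0.391  0.403  0.521  1.834 -0.239  0.967  0.232]
```

Emit:
{"api": "arm_command", "payload": {
  "deltas": [
    [0, 0, 0, -0.01, -0.02, 0.1, 0],
    [0, 0, 0, 0, 0, 0.15, 0],
    [0, 0, 0, 0, 0, 0.15, 0],
    [0, 0, 0, 0, 0, 0.1, 0],
    [0, 0, 0, 0, 0, 0, 0]
  ]
}}

```text
time_s: 16.68
eef_pos: [0.5962, -0.0408, 0.2848]
tcp_rot: [-2.22, -2.221, 0.002]
ft_force: [-1.0, 0.8, -1.8]
width: 0.0247
gripper_force: 59.0
```

Emit:
{"api": "arm_command", "payload": {
  "deltas": [
    [0, 0, 0, 0, 0, 0.1, 0],
    [0, 0, 0, 0, 0, 0.15, 0],
    [0, 0, 0, 0, 0, 0.15, 0],
    [0, 0, 0, 0, 0, 0.1, 0],
    [0, 0, 0, 0, 0, 0, 0]
  ]
}}

```text
time_s: 17.1
eef_pos: [0.5963, -0.0409, 0.265]
tcp_rot: [-2.221, -2.221, 0.002]
ft_force: [0.7, 0.1, -1.5]
width: 0.0249
gripper_force: 59.0
```

```bash
python3 m.py .597 -.041 .2188
```

```text
t 17.1 pos [ 0.596 -0.041  0.265] turn units [-0.015  0.001  0.   ] shift units [-0.003  0.019  1.154] F [ 0.666  0.126 -1.506] w 0.024859723351717215 gf 58.98281693458557 q [-0.372  0.444  0.499  1.884 -0.269  0.882  0.26 ]
```

Emit:
{"api": "arm_command", "payload": {
  "deltas": [
    [0, 0, 0, 0, 0.01, 0.1, 0],
    [0, 0, 0, 0, 0, 0.15, 0],
    [0, 0, 0, 0, 0, 0.15, 0],
    [0, 0, 0, 0, 0, 0.15, 0],
    [0, 0, 0, 0, 0, 0.15, 0]
  ]
}}

```text
time_s: 17.52
eef_pos: [0.5971, -0.041, 0.2374]
tcp_rot: [-2.221, -2.221, 0.0]
ft_force: [-0.0, -0.8, -2.0]
width: 0.0247
gripper_force: 59.0
```

Emit:
{"api": "arm_command", "payload": {
  "deltas": [
    [0, 0, 0, 0, 0, 0.15, 0],
    [0, 0, 0, 0, 0, 0.1, 0],
    [0, 0, 0, 0, 0, 0.05, 0],
    [0, 0, 0, 0, 0, 0, 0],
    [0, 0, 0, 0, 0, 0, 0]
  ]
}}

```text
time_s: 17.93
eef_pos: [0.5973, -0.0411, 0.2261]
tcp_rot: [2.221, 2.221, -0.0]
ft_force: [-0.5, 0.6, -1.3]
width: 0.0249
gripper_force: 59.0
```

Emit:
{"api": "arm_command", "payload": {
  "deltas": [
    [0, 0, 0, 0, 0, 0, 0],
    [0, 0, 0, 0, 0, 0, 0],
    [0, 0, 0, 0, 0, 0, 0],
    [0, 0, 0, 0, 0, 0, 0]
  ]
}}

```text
time_s: 18.27
eef_pos: [0.5973, -0.041, 0.2263]
tcp_rot: [2.221, 2.221, 0.001]
ft_force: [0.5, -1.1, -1.6]
width: 0.025
gripper_force: 59.0
```

```bash
python3 m.py .597 -.041 .2188; python3 - <<'E'
from station import imaging
from h import *
c=imaging.read_camera("side");pickle.dump(c,open("side3.pkl","wb"))
i=c["img"][180:198,258:275].astype(int)
print("u 258.. v 180.. lum/ red-blue");
for k,r in enumerate(i): print(180+k," ".join(f"{x.sum()//3:3d}/{x[0]-x[2]:3d}" for x in r))
E
```

```text
t 18.2667 pos [ 0.597 -0.041  0.226] turn units [ 0.004 -0.001  0.001] shift units [-0.    -0.006  0.188] F [ 0.5   -1.149 -1.596] w 0.025004826022031936 gf 58.98284286260605 q [-0.35   0.487  0.474  1.923 -0.302  0.8    0.29 ]
u 258.. v 180.. lum/ red-blue
180 177/ 13 178/ 13 178/ 13 180/ 13 171/ 13 141/ 12 101/  8  72/  5  61/  5  56/  4  68/  6 104/  9 150/ 12 173/ 12 176/ 13 176/ 13 176/ 13
181 176/ 14 176/ 14 178/ 12 179/ 12 179/ 13 165/ 13 132/ 11  91/  8  66/  4  69/  5 103/  9 145/ 13 171/ 12 176/ 12 176/ 13 176/ 13 176/ 13
182 176/ 13 177/ 12 178/ 13 177/ 12 178/ 13 175/ 13 151/ 12 110/  7  80/  3  90/  5 134/ 10 168/ 13 178/ 13 179/ 13 177/ 13 176/ 13 177/ 13
183 176/ 13 176/ 14 177/ 13 176/ 13 178/ 13 177/ 14 155/ 12 115/  6  87/  3 105/  7 152/ 12 176/ 13 179/ 12 178/ 13 177/ 13 178/ 13 177/ 13
184 176/ 13 176/ 13 176/ 14 177/ 13 179/ 13 177/ 13 154/ 12 115/  7  89/  2 108/  6 158/ 12 177/ 14 179/ 14 177/ 14 177/ 14 177/ 14 177/ 13
185 176/ 13 176/ 14 176/ 13 178/ 12 179/ 13 176/ 14 152/ 11 113/  6  87/  3 109/  6 159/ 13 178/ 13 179/ 14 177/ 14 176/ 14 176/ 14 177/ 14
18
[... 977 characters left out ...]

193 127/ -3 125/ -1 116/  1 103/  6 102/  9 114/ 10 129/ 10 135/ 10 132/ 10 127/ 10 122/ 10 109/ 10 103/  8 117/ -1 128/ -3 135/ -2 141/ -3
194 123/ -2 123/ -2 116/  1 105/  5  99/  8  99/  9 104/ 10 107/  9 107/ 11 105/  9 102/ 10  99/  8 104/  5 116/  1 122/ -1 123/ -2 127/ -3
195 123/ -2 123/ -1 120/  0 114/  3 106/  6 100/  8  99/  9  99/  8 100/  9 100/ 10 100/  9 102/  8 112/  3 120/  1 120/ -1 120/ -2 120/ -2
196 120/ -2 120/ -2 122/  0 124/  0 119/  4 113/  6 107/  6 105/  7 104/  9 105/  8 104/  7 108/  5 117/  1 120/ -1 119/ -2 120/ -1 120/ -1
197 123/ -2 125/ -1 129/ -1 134/  0 138/  1 140/  3 132/  4 123/  7 119/  7 123/  4 124/  3 120/  0 118/ -1 118/ -2 116/  0 116/ -2 117/  0
```

Emit:
{"api": "arm_command", "payload": {
  "deltas": [
    [0, 0, 0, 0, 0, 0.1, 0],
    [0, 0, 0, 0, 0, 0.08, 0],
    [0, 0, 0, 0, 0, 0, 0],
    [0, 0, 0, 0, 0, 0, 0],
    [0, 0, 0, 0, 0, 0, 0]
  ]
}}

```text
time_s: 18.73
eef_pos: [0.5972, -0.0411, 0.2188]
tcp_rot: [-2.222, -2.221, 0.0]
ft_force: [0.4, 0.5, -1.8]
width: 0.0245
gripper_force: 59.0
```

Emit:
{"api": "arm_command", "payload": {
  "deltas": [
    [0, 0, 0, 0, 0, 0, 0],
    [0, 0, 0, 0, 0, 0, 0],
    [0, 0, 0, 0, 0, 0, 0],
    [0, 0, 0, 0, 0, 0, 0],
    [0, 0, 0, 0, 0, 0, 0]
  ]
}}

```text
time_s: 19.15
eef_pos: [0.5972, -0.041, 0.219]
tcp_rot: [2.221, 2.221, 0.0]
ft_force: [-0.5, 0.3, -1.2]
width: 0.0247
gripper_force: 59.0
```

```bash
python3 m.py .597 -.041 .2188; python3 - <<'E'
from station import imaging
c=imaging.read_camera("side")
i=c["img"][184:194,260:273].astype(int)
for k,r in enumerate(i): print(184+k," ".join(f"{x.sum()//3:3d}/{x[0]-x[2]:3d}" for x in r))
E
```

```text
t 19.15 pos [ 0.597 -0.041  0.219] turn units [ 0.002 -0.     0.001] shift units [-0.    -0.006  0.004] F [-0.468  0.319 -1.156] w 0.024726413809070896 gf 58.98227512836456 q [-0.345  0.496  0.468  1.93  -0.309  0.786  0.295]
184 177/ 13 178/ 13 179/ 15 177/ 13 153/ 11 111/  7  85/  3 106/  6 156/ 12 177/ 13 179/ 13 178/ 13 177/ 14
185 176/ 14 179/ 13 180/ 12 175/ 14 149/ 11 108/  6  87/  3 108/  7 161/ 13 178/ 13 179/ 14 177/ 13 178/ 13
186 176/ 11 178/ 10 177/ 13 171/ 13 142/ 10 103/  6  88/  3 109/  6 157/ 12 176/ 14 178/ 13 177/ 13 177/ 14
187 172/  7 174/  8 171/ 11 155/ 11 124/  8  96/  4  88/  2 102/  6 144/ 11 168/ 12 175/ 12 175/  9 177/ 10
188 157/  3 164/  9 154/ 10 127/ 10 100/  7  89/  3  89/  1  93/  5 118/ 10 150/ 12 166/ 10 168/  7 171/  6
189 145/  3 156/  9 147/ 11 117/ 11  89/ 11  84/  9  86/  8  86/  9 102/ 10 137/ 10 157/ 11 155/  6 153/  2
190 141/  0 150/  8 153/ 12 136/ 11 107/ 15  88/ 18  85/ 20  90/ 18 111/ 13 139/ 11 152/ 11 145/  5 142/ -1
191 131/  0 132/  8 151/ 11 156/ 12 141/ 13 123/ 13 114/ 14 121/ 13 138/ 13 149/ 12 142/ 10 140/  2 144/ -3
192 120/  1 110/  7 126/ 11 144/ 12 151/ 12 148/ 10 142/ 11 141/ 10 143/ 12 136/ 11 120/  8 127/ -1 140/ -3
193 115/  0 102/  5 102/  8 115/ 10 128/ 11 134/ 11 133/ 11 126/ 10 121/ 10 109/  9 103/  6 116/  0 129/ -3
```

```bash
python3 -c "
from station import close_job
print(close_job())"
```

```text
the job is handed in; nothing more can be done
None
```

I handed the job in at about 19 s. The cap stands knob up on the tray, and the probe is held still, upright and centred in the neck, with its red ring level with the mouth to within about 2 mm. I saw no contact force as it went in.

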